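Lock the loose keys away in the hallway key case

ROBOT

A 6-joint arm with a two-finger parallel gripper is mounted at the origin on the work surface. World frame = base frame: x ahead of the robot, y to its left, z up, the work surface at z = 0. Lengths are in m, angles in degrees, forces in N, time in s.
With the tool pointing down it reaches from about 0.25 to 0.725 m from the base axis. Payload 9.7 kg.
Tool frame: the origin (TCP) lies between the finger pads; the fingertips stand 11 mm ahead of it and the grasp point (between the pads) lies 8 mm behind it; y points along the fingers, x is the direction in which the jaws open and shut, and the axes are right-handed (so a half turn about y gives the same grasp; the last joint's range is limited). The gripper opens to 85 mm and grips with 20 to 120 N. Pads are 22 mm wide; open, the fingers measure 114 mm over their backs; the gripper's body (76 mm by 85 mm) begins 54 mm behind the grasp point. The pads swing forward as they close: fully open they stand 13 mm farther back than shut.
Start: joints at [63.197, 4.979, 10.078, 95.1, 0, 90], TCP at [0.248, 0.491, 0.242] pointing down, gripper open.
Joint ranges: [-179.16, 179.16], [-48.56, 103.87], [-65.8, 70.77], [-126.05, 130.52], [-82.76, 87.17], [-180, 180]. Speed limits (degrees/s): [127.2, 127.2, 147.25, 180, 180, 180].

INTERFACE

Orientations are given as [roll, pitch, yaw] about the fixed x, y, z axes, in that order (R = Rz(yaw) Ry(pitch) Rx(roll)).
In Python, from workcell import bot, vision gives the robot as it stands. The module is installed in compiled form; this text tells all that it offers.
- The arm moves only by the shell command python3 -m crank 'ROWS' [OPENING] [FORCE]. ROWS is text: rows parted by semicolons, each of 6 numbers parted by spaces: the shift along the tool's x, y, z in m, then the turn, a rotation vector about the tool's x, y, z in rad. A call has 1 to 8 rows; each row is the pose to reach, as a shift and turn from the pose commanded when the call began, along the tool's axes at that moment; what a row does not reach only later rows make up. A row lasts 1/10 s, in which the tool goes at most 50 mm and 8.59 degrees, less where a joint would pass 70% of its speed; a pose out of reach is approached as far as the arm can. A call with a gripper value outside its range is refused whole. OPENING is the gripper's target within -1 to 1 (shut at 1, half-way at 0, fully open at -1), set as the call begins (- or left out, the last holds). The fingers move at their own pace and stop on an object; FORCE is the grip in N (left out, the last holds). Time passes only in rows, so rows that repeat a pose let the fingers close. It gives the time, the measured TCP pose, the force and the opening at its end, in the units of the state.
- bot.get_obs(): the state, without advancing time (a new reading comes with each control period).
- vision.camera(name): name is "side" or "top" or "wrist"; returns the picture (420x560x3 uint8, red, green, blue); there is no depth.
- vision.get_calibration(name): a dict with "fx", "fy", "cx", "cy" (pixels), "distortion" ([k1, k2, p1, p2, k3] as OpenCV has them; the pictures are not rectified), "rvec" (rotation vector, rad) and "tvec" (3), from world to camera coordinates, as OpenCV has them. Camera axes: x right, y down, z forward; pixel columns grow to the right and rows downward; lengths in m; the calibration is good to about 2 mm. A picture is of the moment at which its call begins: read the wrist's pose just before it. get_calibration takes no time and is no camera call; for the wrist camera it gives the pose at the moment of the call.
- bot.job_done(): hands the job in, once; it reports no verdict.
The state is a dict: "time": time; "q": joint angles; "qd": joint speeds; "joint_efforts": joint torques, N m; "ee_pos": TCP position; "tcp_rot": TCP orientation; "wrist_force": force on the tool from outside, world axes, zero at the start; "torque": the same for the moment, N m; "opening": finger opening in m.
Only numpy, scipy, OpenCV 4.12 (cv2) and the standard library are available. Lean on these libraries where they do the work, as an engineer would, in place of code of your own. Each camera call takes 0.05 s, during which the arm holds its last target. There are 200 camera calls.

TASK

Lock up the loose keys: slide the key case's glass door fully open, lay every key that is lying on the console into the bay, and slide the door fully shut. Then pick up the remote, point its nose straight at the lens of the receiver from about a hand's width (9 cm) away, hold it still there for two seconds to lock the case, and lay it back on its cork pad. Leave everything else, including the keys on the hanger, where it is.

Things in the scene. Friction and masses are not known exactly. Their poses are not given: they have to be found in the camera images.
- case: low dark-ash key case standing on the console, fixed, 180 mm deep (x) x 500 mm long (y) x 70 mm high. Origin under its centre; its x axis points from its front (robot side) to its back, y to its left, z up. Its left half is the open-topped bay, its right half a closed drawer block (top at 66 mm). A chrome swing-arm hanger with two hanging keys (165 mm high, fixed, not part of the job) stands off its right end, from 260 to 385 mm right of the origin and 50 to 71 mm behind it.
- bay (a point): centre of the bay's inner floor (10 mm above the console); axes as the case's. The floor is 160 mm deep (x, +-80) and 238 mm long (y, -125 to +113); walls at back and left end rise to 60 mm above the floor, the front has only a lip 15 mm above the floor, and the door's front pane closes the rest. With the door fully open its left edge lies at y = -103, so all but a 22 mm strip at the right is uncovered.
- door (a joint): the bay's sliding glass guard door, L-shaped (top pane and front pane), position in m along its track: 0 fully shut over the bay, 0.225 fully open over the drawer block. It opens towards the case's right (-y of the case). Friction about 1.5 N plus light damping; it stays where it is left. Top pane's upper face is 78 mm above the console.
- door_handle (a point): grip point on the door's handle, an upright chrome fin in the middle of the top pane: 12 mm thick (y), 50 mm long (x), standing from 78 to 118 mm above the console; the point is at 104 mm. Axes as the case's; it moves with the door.
- receiver (a point): centre of the round black lens (32 mm across) of the lock's receiver, which faces the case's front (-x of the case), level, 135 mm above the console; its white housing (46 mm wide, top at 157 mm) is on a chrome post behind the drawer block. Axes as the case's.
- pad: flat cork pad, fixed, 180 x 110 x 4 mm, where the remote lives; origin under its centre, x along its length.
- remote_center (a point): centre of the loose black remote, a bar 120 mm long (x), 30 mm wide (y), 20 mm high (z), about 90 g; x points to its nose. It sends by itself, no button need be pressed.
- remote_nose (a point): the middle of the remote's nose end, 62 mm along x from its centre; same axes. The beam leaves along +x.
- key1_center (a point): centre of the head of a door key: black rounded-square plastic head 26 x 24 x 10 mm high with a 30 mm long steel blade; about 50 g, lying flat; x runs from the head along the key, the point is half-way up the head. May be absent.
- key2_center (a point): centre of the head of a car key: plain black rounded fob without blade, 62 x 34 x 16 mm high; about 50 g, lying flat; x runs from the head along the key, the point is half-way up the head. May be absent.
- key3_center (a point): centre of the head of a key with a pale wooden tag fixed to it: tag 40 x 22 x 12 mm high, steel blade 24 mm long; about 50 g, lying flat; x runs from the head along the key, the point is half-way up the head. May be absent.
- key4_center (a point): centre of the head of a key with a round grey plastic head 32 mm across and 10 mm high, steel blade 30 mm long; about 50 g, lying flat; x runs from the head along the key, the point is half-way up the head. May be absent.
- key5_center (a point): centre of the head of a flat brass-headed key: square head 30 x 30 x 8 mm high, steel blade 28 mm long; about 50 g, lying flat; x runs from the head along the key, the point is half-way up the head. May be absent.
- jade_egg: green jade egg standing among the keys, 45 mm across, 58 mm high; origin under its centre. Leave alone.
- bell: copper hand bell, 60 mm across, 77 mm high; origin under its centre. Leave alone.
- pot: brown ceramic pot, 80 mm across the rim, 75 mm high; origin under its centre. Leave alone.
- candle: white candle jar, 64 mm across, 70 mm high; origin under its centre. Leave alone.
- glasses_case: blue glasses case, 160 x 60 x 45 mm; origin under its centre. Leave alone.
- shoe_brush: shoe brush lying flat; origin under its middle. Leave alone.

How it is judged:
By the outcome, as a careful person would: the job done as asked, in the order asked, and still so for the second after the job is handed in, with the robot touching nothing.
Of key1, key2, key3, key4, key5 only 3 to 5 are there at a start; the rules pass over those that are not, and their reading is None.
At some moment in a run one of key1, key2, key3, key4, key5, remote may be knocked a few centimetres aside while the robot is not near it.
Once in a run the grip may slacken for a moment while it holds something.
It also fails if it takes over 210 s, if anything falls off the work surface, if the arm or the gripper's body presses on something with over 40 N, if the wrist force passes 120 N, or if a joint passes its speed limit or range.

## Working session

There is one attempt and no reset: what is moved stays moved. The work goes in short steps, Python scripts to look and compute and a shell command to move; the robot and the scene stay as the last step left them, time stands still between calls to the robot, and variables do not carry over. Pictures are saved under pics/ and viewed, about 12 in all and at most 16, crops included, and the job is handed in when it is done.

```bash
mkdir -p pics; cat > h.py <<'E'
import numpy as np, cv2
from workcell import bot, vision
from scipy.spatial.transform import Rotation as R
def cal(n):
    c=vision.get_calibration(n)
    K=np.array([[c['fx'],0,c['cx']],[0,c['fy'],c['cy']],[0,0,1.]])
    return K,np.array(c['distortion'],float),np.array(c['rvec'],float).reshape(3,1),np.array(c['tvec'],float).reshape(3,1)
def ray(c,uv):
    K,d,r,t=c
    p=cv2.undistortPoints(np.array(uv,float).reshape(-1,1,2),K,d).reshape(-1,2)
    M=cv2.Rodrigues(r)[0]
    return (-M.T@t).ravel(), np.c_[p,np.ones(len(p))]@M
def onz(c,uv,z):
    o,D=ray(c,uv); return o+D*((z-o[2])/D[:,2])[:,None]
def proj(c,P):
    return cv2.projectPoints(np.array(P,float).reshape(-1,3),c[2],c[3],c[0],c[1])[0].reshape(-1,2)
def tri(c1,u1,c2,u2):
    o1,d1=ray(c1,u1);o2,d2=ray(c2,u2);d1=d1[0];d2=d2[0]
    A=np.c_[d1,-d2];s=np.linalg.lstsq(A,o2-o1,rcond=None)[0]
    a=o1+s[0]*d1;b=o2+s[1]*d2
    return (a+b)/2,np.linalg.norm(a-b)
def tool(): 
    s=bot.get_obs(); return np.array(s['ee_pos']),R.from_euler('xyz',s['tcp_rot'],degrees=True)
def shot(n,f):
    c=cal(n);im=vision.camera(n)[:,:,::-1].copy();cv2.imwrite('pics/'+f+'.png',im);np.save('pics/'+f+'.npy',np.array([*c[0].ravel(),*c[1].ravel()[:5],*c[2].ravel(),*c[3].ravel()]));return im,c
def load(f):
    a=np.load('pics/'+f+'.npy');return cv2.imread('pics/'+f+'.png'),(a[:9].reshape(3,3),a[9:14],a[14:17].reshape(3,1),a[17:20].reshape(3,1))
E
python3 - <<'E'
from h import *
s=bot.get_obs();print({k:np.round(v,3) for k,v in s.items()})
a,c=shot('top','top0');print(c);b,d=shot('side','side0');print(d);w,e=shot('wrist','w0');print(e)
print(-cv2.Rodrigues(c[2])[0].T@c[3],-cv2.Rodrigues(d[2])[0].T@d[3],-cv2.Rodrigues(e[2])[0].T@e[3])
E
```

```text
{'time': np.float64(0.0), 'q': array([63.198,  5.01 , 10.033, 95.1  ,  0.   , 89.999]), 'qd': array([-0.01 , -0.002, -0.027, -0.036,  0.081, -0.046]), 'joint_efforts': array([-1.0000e-03, -5.2038e+01,  4.6481e+01,  1.6000e-02, -0.0000e+00,
        0.0000e+00]), 'ee_pos': array([0.248, 0.491, 0.242]), 'tcp_rot': array([-9.00e+01,  7.70e-02,  6.32e+01]), 'wrist_force': array([0.083, 0.58 , 0.147]), 'torque': array([-0.041, -0.019,  0.007]), 'opening': np.float64(0.085)}
(array([[527.92554662,   0.        , 285.75713528],
       [  0.        , 527.92554662, 208.89656228],
       [  0.        ,   0.        ,   1.        ]]), array([-0.00292219,  0.        ,  0.        ,  0.        ,  0.        ]), array([[ 2.17321931],
       [-2.15431701],
       [ 0.12837321]]), array([[1.41884373e-04],
       [5.71210083e-01],
       [1.59362623e+00]]))
(array([[437.47760996,   0.        , 280.40475044],
       [  0.        , 437.47760996, 209.24443564],
       [  0.        ,   0.        ,   1.        ]]), array([-0.09272081,  0.        ,  0.        ,  0.        ,  0.        ]), array([[ 0.77519312],
       [-2.69905749],
       [ 0.95420344]]), array([[0.45962611],
       [0.28708089],
       [1.32502003]]))
(array([[306.80163278,   0.        , 276.44081083],
       [  0.        , 306.80163278, 205.69584585],
       [  0.        ,   0.        ,   1.        ]]), array([-0.06298405,  0.        ,  0.        ,  0.        ,  0.        ]), array([[-2.43994949],
       [-1.50165601],
       [-0.23357722]]), array([[-0.54919887],
       [-0.03922739],
       [ 0.38117436]]))
[[0.38448205]
 [0.00999116]
 [1.64863558]] [[0.07766388]
 [0.76301075]
 [1.20877318]] [[0.17676239]
 [0.52699346]
 [0.37347694]]
```

View pics/top0.png

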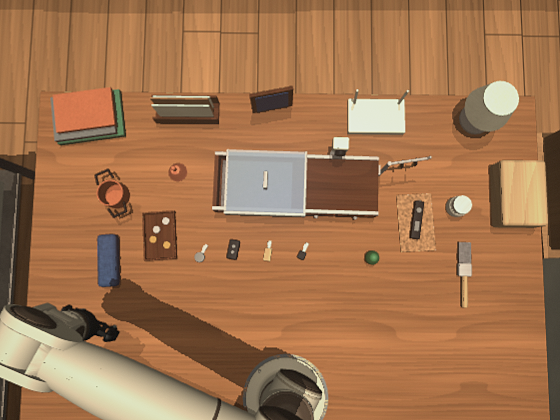

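View pics/side0.png

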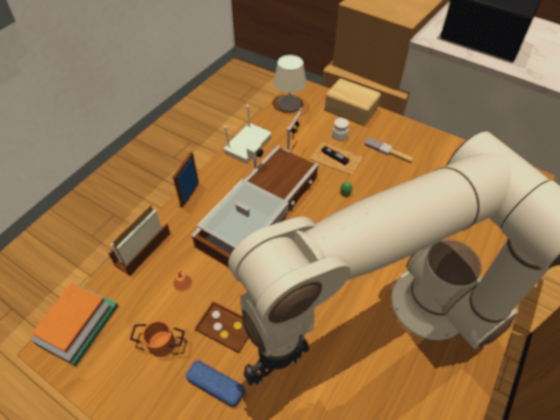

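The top view shows four keys on the console: grey round (200,255), car fob (233,249), wooden tag (267,252) and black door key (303,252). The egg is at (372,257), the remote on its pad at (417,220), and the door over the bay with its handle at (265,179). The side view shows the same layout, with the arm hiding the key row.

```bash
cat >> h.py <<'E'
def goto(P,yaw=None,rot=None):
    p,r=tool(); r2=rot if rot is not None else (R.from_euler('xyz',[-90,0,yaw],degrees=True))
    print('shift',np.round(r.inv().apply(np.array(P)-p),4),'rv',np.round((r.inv()*r2).as_rotvec(),4),'deg',np.round(np.degrees((r.inv()*r2).magnitude()),1))
E
python3 - <<'E'
from h import *
im,c=load('top0')
for n,uv,z in [('k4',(200,256),.005),('k2',(233,249),.008),('k3',(267,254),.006),('k1',(302,254),.005),('remote',(417,220),.014),('rem ends',(419,202),.014),('rem e2',(414,238),.014),('handle',(265,179),.11),('caseFR',(379,215),.066),('caseBR',(379,157),.066),('caseFL',(213,212),.07),('caseBL',(216,153),.07),('doorFL',(225,214),.078),('doorFR',(306,214),.078),('recv',(341,147),.157),('egg',(372,257),.05),('pad',(416,222),.004)]:
    print(n,np.round(onz(c,uv,z)[0],3))
w,e=load('w0');M=cv2.Rodrigues(e[2])[0];p,r=tool()
print('cam axes in tool',np.round(r.inv().apply(M),3)); print(r.inv().apply((-M.T@e[3]).ravel()-p))
goto([.40,.08,.33],0);
E
```

```text
k4 [0.425 0.27  0.005]
k2 [0.447 0.168 0.008]
k3 [0.433 0.062 0.006]
k1 [ 0.434 -0.047  0.005]
remote [ 0.542 -0.404  0.014]
rem ends [ 0.599 -0.411  0.014]
rem e2 [ 0.486 -0.393  0.014]
handle [0.651 0.067 0.11 ]
caseFR [ 0.551 -0.276  0.066]
caseBR [ 0.73  -0.278  0.066]
caseFL [0.556 0.224 0.07 ]
caseBL [0.736 0.219 0.07 ]
doorFL [0.549 0.187 0.078]
doorFR [ 0.551 -0.055  0.078]
recv [ 0.738 -0.152  0.157]
egg [ 0.425 -0.256  0.05 ]
pad [ 0.537 -0.403  0.004]
cam axes in tool [[ 1.     0.001  0.   ]
 [ 0.    -0.307 -0.952]
 [-0.001  0.952 -0.307]]
[ 1.06014453e-04 -1.31725098e-01  7.98647523e-02]
shift [-0.2982 -0.088  -0.3209] rv [ 5.000e-04  1.103e+00 -9.000e-04] deg 63.2
```

```bash
python3 - <<'E'
from h import *
goto([.34,.16,.33],90)
E
```

```text
shift [-0.2538 -0.088  -0.2313] rv [-2.000e-04 -4.678e-01 -1.000e-03] deg 26.8
```

```bash
A="x"; python3 -m crank '-.254 -.088 -.231 0 -.468 0;-.254 -.088 -.231 0 -.468 0;-.254 -.088 -.231 0 -.468 0;-.254 -.088 -.231 0 -.468 0;-.254 -.088 -.231 0 -.468 0;-.254 -.088 -.231 0 -.468 0;-.254 -.088 -.231 0 -.468 0;-.254 -.088 -.231 0 -.468 0'; python3 -m crank '0 0 0 0 0 0;0 0 0 0 0 0;0 0 0 0 0 0'
python3 - <<'E'
from h import *
s=bot.get_obs();print(s['time'],s['ee_pos'],s['tcp_rot'],s['q'],s['wrist_force']); shot('wrist','wA')
goto([.34,-.08,.33],90)
E
```

```text
time: 0.95
ee_pos: [0.3404, 0.1564, 0.3319]
tcp_rot: [-90.1, -0.0, 89.7]
wrist_force: [-0.0, 0.6, 0.4]
opening: 0.0852
time: 1.25
ee_pos: [0.3393, 0.1611, 0.3297]
tcp_rot: [-89.9, 0.0, 90.1]
wrist_force: [0.4, -0.2, -0.2]
opening: 0.0855
1.25 [0.33933557 0.16108129 0.32967318] [-8.99395265e+01  1.51332445e-02  9.01159357e+01] [ 2.53846646e+01 -1.52943322e+01  1.29870513e+00  1.06654184e+02
  1.21287663e-02  2.52687305e+01] [ 0.36280826 -0.23176784 -0.2477687 ]
shift [-2.411e-01 -2.000e-04 -1.000e-04] rv [-0.001   0.0024 -0.0003] deg 0.1
```

View pics/wA.png

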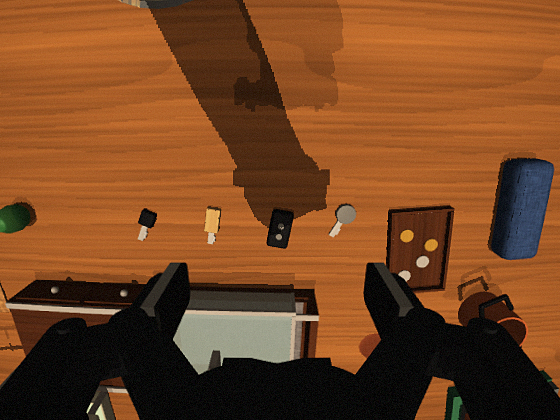

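The wrist view shows grey key4 (345,215), fob key2 (281,228), wooden-tag key3 (212,222) and black key1 (147,218), all with blades pointing towards the case. The tray holds only coins and there is no brass key.

```bash
python3 -m crank '-.241 0 0 0 0 0;-.241 0 0 0 0 0;-.241 0 0 0 0 0;-.241 0 0 0 0 0;-.241 0 0 0 0 0;-.241 0 0 0 0 0;-.241 0 0 0 0 0;-.241 0 0 0 0 0'; cat >> h.py <<'E'
def blobs(im,roi,thr=28,amin=60):
    # things unlike wood: chroma far from the wood's median chromaticity, or black
    x0,y0,x1,y1=roi; lab=cv2.cvtColor(cv2.GaussianBlur(im,(3,3),0)[y0:y1,x0:x1],cv2.COLOR_BGR2LAB).astype(float)
    hsv=cv2.cvtColor(im[y0:y1,x0:x1],cv2.COLOR_BGR2HSV)
    f=im[y0:y1,x0:x1].astype(float)+1; rat=f[:,:,2]/f[:,:,0]; med=np.median(rat)
    m=((rat<med*.62)).astype(np.uint8)*255
    m=cv2.morphologyEx(cv2.morphologyEx(m,cv2.MORPH_OPEN,np.ones((2,2))),cv2.MORPH_CLOSE,np.ones((3,3)))
    out=[]
    for k in cv2.findContours(m,cv2.RETR_EXTERNAL,cv2.CHAIN_APPROX_NONE)[0]:
        a=cv2.contourArea(k)
        if a>=amin:
            k=k+np.array([x0,y0]); out.append((a,k.reshape(-1,2)))
    return out
def fit(c,k,z):
    P=onz(c,k,z)[:,:2]; r=cv2.minAreaRect((P*1000).astype(np.float32)); b=cv2.boxPoints(r)/1000
    e=[b[1]-b[0],b[2]-b[1]]; l=max(e,key=np.linalg.norm); 
    return np.round(np.array(r[0])/1000,4),np.round(np.linalg.norm(e,axis=1),4),np.round(np.degrees(np.arctan2(l[1],l[0])),1)
E
python3 - <<'E'
from h import *
s=bot.get_obs();print(s['time'],s['ee_pos'],s['tcp_rot']); shot('wrist','wB')
for f,roi in [('wA',(110,190,370,262)),('wB',(110,190,480,262))]:
    im,c=load(f)
    for p in [(147,215),(212,215),(281,225),(345,212),(60,100)]: print(im[p[1],p[0]],end=' ')
    print()
    for a,k in blobs(im,roi): print(f,a,np.round(k.mean(0)),*fit(c,k,.006))
E
```

```text
time: 2.1
ee_pos: [0.3399, -0.0799, 0.3301]
tcp_rot: [-90.0, -0.0, 90.1]
wrist_force: [0.2, -0.3, -0.4]
opening: 0.0855
2.1 [ 0.33994433 -0.07987434  0.33012411] [-8.99770434e+01 -1.94474005e-02  9.01157081e+01]
[30 34 31] [ 90 167 226] [52 63 71] [105 129 144] [ 38  95 168] 
wA 69.5 [212. 238.] [0.4625 0.0569] [0.02   0.0131] -4.0
wA 61.5 [209. 220.] [0.4325 0.0552] [0.0353 0.0119] -9.9
wA 299.5 [146. 225.] [ 0.4418 -0.0501] [0.0555 0.0242] -25.0
wA 719.0 [280. 229.] [0.4467 0.1674] [0.0639 0.0347] -11.1
wA 397.0 [342. 220.] [0.4334 0.269 ] [0.0583 0.0329] -13.4
[33 77 45] [ 50 106 187] [ 41  93 168] [ 45 104 185] [ 37  84 159] 
wB 736.0 [429. 228.] [0.4463 0.1693] [0.0625 0.0386] -10.7
wB 132.5 [361. 228.] [0.4437 0.0586] [0.0594 0.0132] -6.9
wB 309.0 [295. 225.] [ 0.442  -0.0514] [0.0548 0.0254] -27.4
wB 695.5 [158. 220.] [ 0.4319 -0.2692] [0.0578 0.0443] -47.6
```

View pics/wB.png

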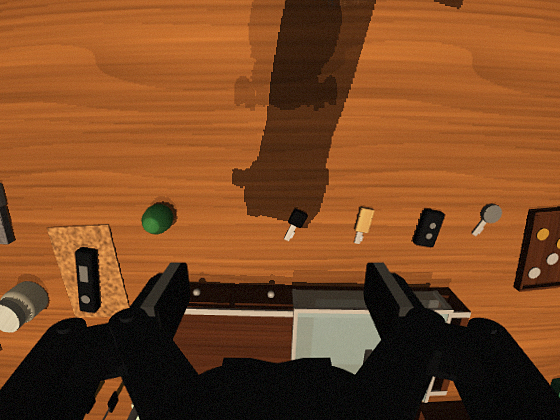

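View wB shows key1 (296,222), key3 (363,222), key2 (429,228), key4 (488,220), the egg (158,218) and the remote on its pad (87,280) with its nose probably pointing towards the back. Next I'll check heights and locate the handle.

```bash
python3 - <<'E'
from h import *
ia,a=load('wA');ib,b=load('wB');t0,ct=load('top0');s0,cs=load('side0')
for n,u,v in [('k1',(146,225),(295,225)),('k2',(280,229),(429,228)),('k4',(342,220),(487,221))]:
    p,g=tri(a,u,b,v);print(n,p.round(4),g.round(4))
print('handle',tri(ct,(265,179),cs,(242,209)))
print('door FL',tri(ct,(225,214),cs,(201,229)))
cv2.imwrite('pics/m1.png',np.hstack([cv2.resize(t0[135:225,200:350],None,fx=2.6,fy=2.6,interpolation=2),cv2.resize(s0[140:275,190:320],None,fx=2.6,fy=2.6,interpolation=2)[:234]]))
goto([.50,.07,.30],90)
E
```

```text
k1 [ 0.44   -0.0497  0.0044] 0.0
k2 [0.4437 0.167  0.0092] 0.0006
k4 [0.4313 0.2656 0.0059] 0.0028
handle (array([0.65059663, 0.06684445, 0.09857324]), np.float64(0.0043443576613534825))
door FL (array([0.59261449, 0.21595691, 0.19933129]), np.float64(0.13991331476023725))
shift [ 0.1492  0.0302 -0.1605] rv [-0.0003  0.0029  0.0003] deg 0.2
```

```bash
python3 -m crank '.05 0 -.05 0 0 0;.10 0 -.10 0 0 0;.149 .03 -.16 0 0 0;.149 .03 -.16 0 0 0;.149 .03 -.16 0 0 0;.149 .03 -.16 0 0 0;.149 .03 -.16 0 0 0' >/dev/null; python3 - <<'E'
from h import *
print(tool()[0]); shot('wrist','wC'); 
E
python3 -m crank '0 -.01 -.05 0 0 0;0 -.02 -.08 0 0 0;0 -.02 -.08 0 0 0;0 -.02 -.08 0 0 0;0 -.02 -.08 0 0 0'
python3 - <<'E'
from h import *
shot('wrist','wD'); a=load('wC')[0];b=load('wD')[0]
cv2.imwrite('pics/m2.png',np.hstack([a[170:420,76:476],b[170:420,76:476]]))
E
```

```text
[0.49924896 0.06981882 0.29992402]
time: 3.4
ee_pos: [0.5787, 0.0679, 0.3212]
tcp_rot: [-90.1, -0.0, 90.0]
wrist_force: [-0.0, 0.1, 0.3]
opening: 0.0856
```

View pics/m2.png

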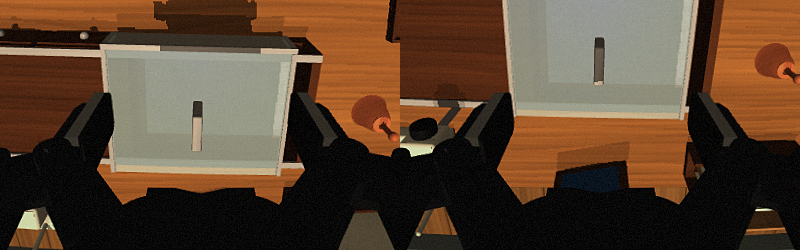

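Both views show the handle fin: in C its top runs from about (272,286) to (272,321) in full-picture pixels, and in D its back end is at about (276,255) and its front foot at (275,208).

```bash
python3 - <<'E'
from h import *
ia,a=load('wC');ib,b=load('wD')
print('top back',tri(a,(272.5,321),b,(276,255)),'front foot',tri(a,(274,271),b,(275.5,208)))
print(onz(a,[(272.5,286),(272.5,321)],.118),onz(b,[(276,255)],.118))
# case yaw from front rail white line top0
t,ct=load('top0')
P=onz(ct,[(217,212),(378,216)],.07);print(P,np.degrees(np.arctan2(P[0,0]-P[1,0],P[1,1]-P[0,1])))
print('right/left rails door C',onz(a,[(76+105,170+45),(76+113,170+168),(76+296,170+55),(76+282,170+175)],.078).round(4))
goto([.650,.067,.155],90)
E
```

```text
top back (array([0.66989593, 0.06672673, 0.11822623]), np.float64(0.0017461204317500902)) front foot (array([0.62395231, 0.06709381, 0.0759941 ]), np.float64(0.00041035061878507046))
[[0.61991989 0.06588057 0.118     ]
 [0.67002984 0.06585165 0.118     ]] [[0.67005364 0.06759845 0.118     ]]
[[ 0.55565157  0.21188944  0.07      ]
 [ 0.54787852 -0.27238595  0.07      ]] 179.08043039558794
right/left rails door C [[ 0.5459 -0.0473  0.078 ]
 [ 0.7333 -0.0546  0.078 ]
 [ 0.5581  0.1891  0.078 ]
 [ 0.7448  0.1891  0.078 ]]
shift [-0.0009  0.1663 -0.0712] rv [0.0011 0.0001 0.0001] deg 0.1
```

```bash
python3 -m crank '-.001 .04 -.04 0 0 0;-.001 .08 -.069 0 0 0;-.001 .12 -.069 0 0 0;-.001 .16 -.069 0 0 0;-.001 .19 -.069 0 0 0;-.001 .21 -.069 0 0 0;-.001 .224 -.069 0 0 0;-.001 .224 -.069 0 0 0'; python3 -m crank '0 0 0 0 0 0;0 0 0 0 0 0;0 0 0 0 0 0;0 0 0 0 0 0;0 0 0 0 0 0;0 0 0 0 0 0' 1 40;
```

```text
time: 4.25
ee_pos: [0.6474, 0.067, 0.0951]
tcp_rot: [-89.9, 0.0, 90.0]
wrist_force: [-1.0, -0.0, -0.3]
opening: 0.0848
time: 4.85
ee_pos: [0.6489, 0.067, 0.0968]
tcp_rot: [-90.0, -0.0, 90.0]
wrist_force: [0.6, -1.1, 4.1]
opening: 0.0112
```

```bash
python3 -m crank '-.01 0 0 0 0 0;-.03 0 0 0 0 0;-.055 0 .001 0 0 0;-.08 0 .0015 0 0 0;-.105 0 .002 0 0 0;-.13 0 .002 0 0 0;-.15 0 .0025 0 0 0;-.16 0 .003 0 0 0'; python3 -m crank '-.006 0 0 0 0 0;-.012 0 0 0 0 0;-.018 0 0 0 0 0;-.023 0 0 0 0 0;-.023 0 0 0 0 0'; python3 -m crank '-.004 0 0 0 0 0;-.008 0 0 0 0 0;-.012 0 0 0 0 0;-.012 0 0 0 0 0'
```

```text
time: 5.65
ee_pos: [0.6451, -0.0951, 0.0968]
tcp_rot: [-90.0, 0.0, 89.9]
wrist_force: [-2.4, 1.4, 5.2]
opening: 0.0115
time: 6.15
ee_pos: [0.6446, -0.1173, 0.0968]
tcp_rot: [-89.9, 0.0, 89.9]
wrist_force: [-7.4, -0.6, 6.9]
opening: 0.0115
time: 6.55
ee_pos: [0.6444, -0.1264, 0.0968]
tcp_rot: [-89.9, -0.3, 90.1]
wrist_force: [-8.9, 13.5, 8.8]
opening: 0.0113
```

```bash
python3 -m crank '.002 0 0 0 0 0;.002 0 0 0 0 0;.002 0 0 0 0 0;.002 0 0 0 0 0;.002 0 0 0 0 0' -0.5; python3 -m crank '0 -.03 0 0 0 0;0 -.08 0 0 0 0;0 -.13 0 0 0 0;0 -.17 0 0 0 0;0 -.17 .04 0 0 0;0 -.17 .09 0 0 0;0 -.17 .13 0 0 0;0 -.17 .13 0 0 0' -1; python3 - <<'E'
from h import *
s=bot.get_obs();print(s['ee_pos'],s['wrist_force']); shot('wrist','wE')
E
```

```text
time: 7.05
ee_pos: [0.6457, -0.1262, 0.0962]
tcp_rot: [-90.0, 0.0, 90.0]
wrist_force: [0.2, -0.2, 0.3]
opening: 0.0642
time: 7.85
ee_pos: [0.5118, -0.1259, 0.2674]
tcp_rot: [-90.0, 0.0, 90.0]
wrist_force: [1.0, -0.0, 0.7]
opening: 0.0857
[ 0.51184601 -0.12593649  0.26741637] [ 1.03435886e+00 -9.82568318e-04  6.56986881e-01]
```

View pics/wE.png

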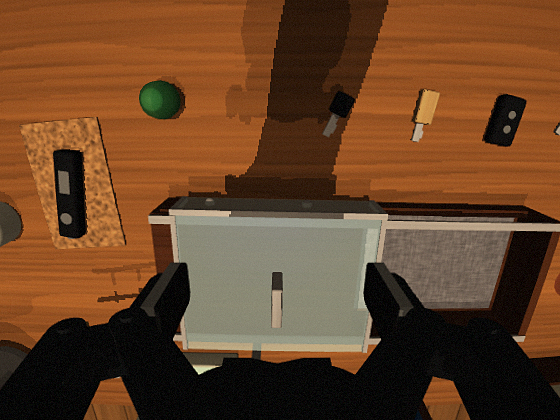

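The door is open: the handle stands at (277,300) and the bay floor (grey felt) shows at (383–505, 222–310). The egg, remote and keys 1–3 are where they were.

```bash
python3 - <<'E'
from h import *
im,c=load('wE')
P=onz(c,[(155,214),(555,226)],.07);print('front rail',P.round(4),np.degrees(np.arctan2(P[1,1]-P[0,1],P[1,0]-P[0,0]))-90)
print('floor L front/back',onz(c,[(505,224),(493,310)],.010).round(4))
print('door left edge', onz(c,[(386,214),(368,348)],.078).round(4),'case R', onz(c,[(155,214)],.066).round(4),'handle',onz(c,[(277,290),(277,326)],.118).round(4))
print('lamp')
for a,k in blobs(im,(310,70,545,160)): print(a,k.mean(0).round(),*fit(c,k,.006))
cr=cv2.resize(im[110:255,10:130],None,fx=4,fy=4,interpolation=2);cv2.imwrite('pics/m3.png',cr)
goto([.42,.265,.16],90)
E
```

```text
front rail [[ 0.5483 -0.2654  0.07  ]
 [ 0.5646  0.2154  0.07  ]] -1.936966884340947
floor L front/back [[0.585  0.1971 0.01  ]
 [0.7299 0.2141 0.01  ]]
door left edge [[ 0.5456 -0.0032  0.078 ]
 [ 0.7338 -0.0046  0.078 ]] case R [[ 0.5497 -0.2671  0.066 ]] handle [[ 0.617  -0.1251  0.118 ]
 [ 0.6638 -0.1251  0.118 ]]
lamp
1316.5 [506. 121.] [0.4449 0.1696] [0.0627 0.0406] -9.2
575.5 [338. 114.] [ 0.4425 -0.051 ] [0.0554 0.024 ] -24.5
203.0 [421. 118.] [0.4429 0.0573] [0.062  0.0135] -6.1
shift [0.3911 0.107  0.0945] rv [ 0.0016 -0.0006 -0.0005] deg 0.1
```

View pics/m3.png

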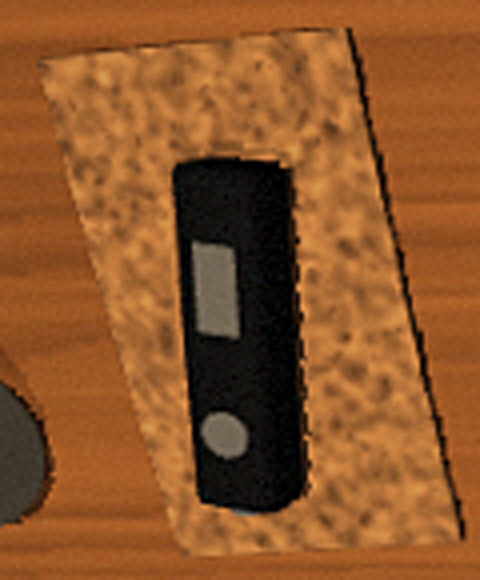

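The crop shows the remote lying along the pad, with a bluish nose window showing at its far (+x) end. The nose therefore points to the back.

```bash
python3 -m crank '.05 0 .04 0 0 0;.10 0 .08 0 0 0;.15 .02 .094 0 0 0;.2 .04 .094 0 0 0;.25 .06 .094 0 0 0;.3 .08 .094 0 0 0;.35 .1 .094 0 0 0;.391 .107 .094 0 0 0' >/dev/null; python3 -m crank '0 0 0 0 0 0;0 0 0 0 0 0';  python3 - <<'E'
from h import *
im,c=shot('wrist','wF')
uv=proj(c,[[.43,.265,.005]])[0];print(uv)
x,y=uv.astype(int);bl=blobs(im,(x-90,y-90,x+90,y+60))
for a,k in bl:
    print(a,k.mean(0).round(),*fit(c,k,.006),'circle'); m=np.zeros(im.shape[:2],np.uint8);cv2.drawContours(m,[k.reshape(-1,1,2)],-1,255,-1);d=cv2.distanceTransform(m,2,5);_,mx,_,loc=cv2.minMaxLoc(d);print('inscribed',loc,mx,onz(c,[loc],.008).round(4),'blob cen',onz(c,[k.mean(0)],.004).round(4))
cv2.imwrite('pics/m4.png',cv2.resize(im[y-80:y+70,x-90:x+90],None,fx=3,fy=3))
E
```

```text
time: 8.9
ee_pos: [0.4219, 0.232, 0.1684]
tcp_rot: [-89.9, 0.0, 90.2]
wrist_force: [0.4, -0.7, 0.2]
opening: 0.0855
[309.11515063 198.93814975]
543.5 [224. 213.] [0.4483 0.1801] [0.0633 0.0131] -3.2 circle
inscribed (225, 193) 7.0 [[0.4233 0.1812 0.008 ]] blob cen [[0.4461 0.1781 0.004 ]]
1041.0 [310. 199.] [0.4333 0.2685] [0.0593 0.0324] -13.3 circle
inscribed (316, 190) 15.78759765625 [[0.4199 0.2711 0.008 ]] blob cen [[0.4305 0.2662 0.004 ]]
```

View pics/m4.png

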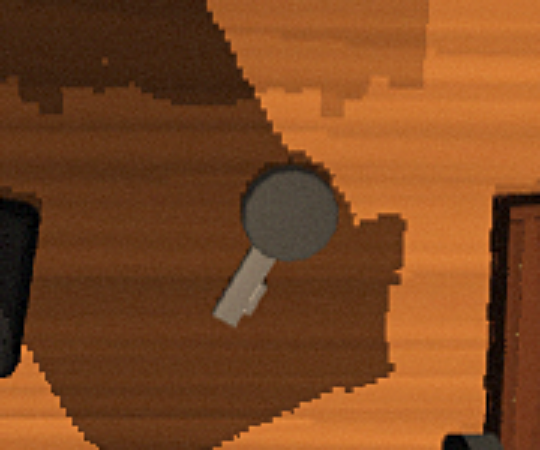

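The crop shows key4's round head centre at crop (291,213) and its blade tip at (225,318), which puts the key at −32°. The tray edge is about 68 mm clear.

```bash
python3 -m crank '0 0 0 0 0 0' -0.4 40; python3 - <<'E'
from h import *
goto([.420,.271,.06],58);goto([.420,.271,.013],58)
E
```

```text
time: 9.05
ee_pos: [0.4225, 0.2301, 0.1696]
tcp_rot: [-90.0, -0.0, 89.9]
wrist_force: [0.7, 0.9, 0.3]
opening: 0.0729
shift [0.0408 0.1096 0.0026] rv [7.000e-04 5.575e-01 4.000e-04] deg 31.9
shift [0.0408 0.1566 0.0026] rv [7.000e-04 5.575e-01 4.000e-04] deg 31.9
```

```bash
python3 -m crank '.02 .03 .0026 0 .14 0;.041 .06 .0026 0 .28 0;.041 .09 .0026 0 .42 0;.041 .11 .0026 0 .5575 0;.041 .11 .0026 0 .5575 0;.041 .11 .0026 0 .5575 0;.041 .11 .0026 0 .5575 0;.041 .11 .0026 0 .5575 0'; python3 - <<'E'
from h import *
import time
print(np.mean([tool()[0] for _ in range(5)],0))
goto([.420,.271,.013],58)
E
```

```text
time: 9.85
ee_pos: [0.4201, 0.2719, 0.0606]
tcp_rot: [-90.1, -0.1, 58.1]
wrist_force: [-0.2, 0.1, -0.2]
opening: 0.0598
[0.42009592 0.27193451 0.06060755]
shift [-0.0009  0.0476 -0.0004] rv [0.001  0.0024 0.0022] deg 0.2
```

```bash
python3 -m crank '0 .02 0 0 0 0;0 .035 0 0 0 0;0 .043 0 0 0 0;0 .0475 0 0 0 0;0 .0475 0 0 0 0'; python3 -m crank '0 0 0 0 0 0;0 0 0 0 0 0;0 0 0 0 0 0;0 0 0 0 0 0;0 0 0 0 0 0;0 0 0 0 0 0' 1 40; python3 -m crank '0 -.03 0 0 0 0;0 -.07 0 0 0 0;0 -.11 0 0 0 0;0 -.127 0 0 0 0;0 -.127 0 0 0 0;0 -.127 0 0 0 0'; python3 - <<'E'
from h import *
shot('wrist','wG'); goto([.652,.128,.14],88.5)
E
```

```text
time: 10.35
ee_pos: [0.419, 0.2717, 0.0111]
tcp_rot: [-90.0, 0.0, 58.1]
wrist_force: [0.2, -0.2, -0.2]
opening: 0.0603
time: 10.95
ee_pos: [0.4196, 0.2721, 0.0124]
tcp_rot: [-90.0, -0.1, 58.1]
wrist_force: [-0.3, 0.3, 5.7]
opening: 0.0297
time: 11.55
ee_pos: [0.4191, 0.2718, 0.1379]
tcp_rot: [-90.0, 0.0, 58.1]
wrist_force: [-0.1, 0.0, -0.8]
opening: 0.03
shift [ 0.0015 -0.0031 -0.2738] rv [-0.0011 -0.5311 -0.0013] deg 30.4
```

```bash
python3 -m crank '0 0 -.04 0 -.12 0;0 0 -.08 0 -.24 0;0 0 -.12 0 -.36 0;0 0 -.16 0 -.48 0;0 0 -.2 0 -.531 0;.001 0 -.245 0 -.531 0;.001 0 -.28 0 -.531 0;.001 0 -.28 0 -.531 0' 1 60; python3 -m crank '0 0 0 0 0 0;0 0 0 0 0 0';python3 - <<'E'
from h import *
shot('wrist','wH');goto([.665,.126,.0235],88.5)
E
```

```text
time: 12.4
ee_pos: [0.6592, 0.1217, 0.1347]
tcp_rot: [-89.8, 0.1, 88.3]
wrist_force: [-0.3, -0.5, -0.7]
opening: 0.0288
time: 12.6
ee_pos: [0.6564, 0.1249, 0.1374]
tcp_rot: [-89.9, 0.0, 88.5]
wrist_force: [0.5, -0.6, -1.0]
opening: 0.0289
shift [ 0.0011  0.1144 -0.0086] rv [-0.0011  0.0007 -0.0002] deg 0.1
```

View pics/wH.png

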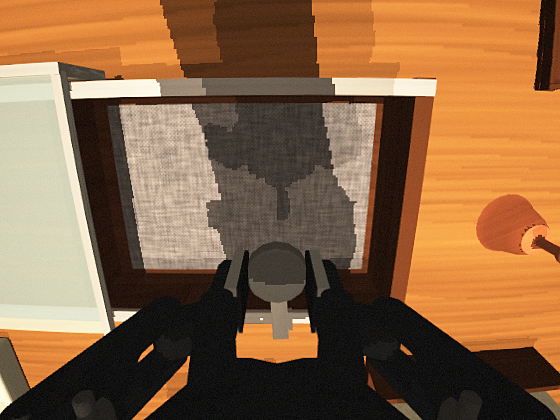

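Key4 is held squarely with its head at (277,270). The felt floor spans about (108–376, 103) at the front to (133–367, 270) at the back, and the door edge is clear to the left.

```bash
python3 - <<'E'
from h import *
im,c=load('wH')
F=onz(c,[(107,103),(376,103),(133,270),(367,270)],.010);print(F.round(4))
print('lip/front inner top',onz(c,[(90,97),(380,97)],.025).round(4))
E
```

```text
[[ 0.5678 -0.012   0.01  ]
 [ 0.5746  0.2081  0.01  ]
 [ 0.722  -0.0157  0.01  ]
 [ 0.7271  0.2103  0.01  ]]
lip/front inner top [[ 0.5632 -0.0169  0.025 ]
 [ 0.5704  0.2063  0.025 ]]
```

```bash
python3 -m crank '.001 .03 -.008 0 0 0;.001 .06 -.008 0 0 0;.001 .085 -.008 0 0 0;.001 .1 -.008 0 0 0;.001 .11 -.008 0 0 0;.001 .1135 -.008 0 0 0;.001 .1135 -.008 0 0 0'; python3 -m crank '0 0 0 0 0 0;0 0 0 0 0 0;0 0 0 0 0 0' -0.05; python3 -m crank '0 -.02 0 0 0 0;0 -.06 0 0 0 0;0 -.11 0 0 0 0;0 -.13 .04 0 0 0;0 -.13 .09 0 0 0;0 -.13 .14 0 0 0;0 -.13 .19 0 0 0;0 -.13 .23 0 0 0'; python3 - <<'E'
from h import *
shot('wrist','wI');goto([.42,.167,.155],88.5)
E
```

```text
time: 13.35
ee_pos: [0.6655, 0.1256, 0.0256]
tcp_rot: [-90.0, -0.0, 88.5]
wrist_force: [-0.4, 0.8, 0.2]
opening: 0.0289
time: 13.65
ee_pos: [0.6658, 0.1254, 0.0259]
tcp_rot: [-90.1, -0.0, 88.5]
wrist_force: [0.6, -0.2, -0.1]
opening: 0.0449
time: 14.45
ee_pos: [0.4332, 0.1312, 0.1554]
tcp_rot: [-90.0, -0.0, 88.5]
wrist_force: [-0.3, 0.4, 1.0]
opening: 0.0447
shift [0.0357 0.0007 0.0097] rv [-0.002   0.0004  0.0001] deg 0.1
```

```bash
cat >> h.py <<'E'
def look(name,P,zt,w=90):
    im,c=shot('wrist',name); x,y=proj(c,[P])[0].astype(int); x0,y0,x1,y1=max(x-w,0),max(y-w,0),x+w,min(y+w,262)
    for a,k in blobs(im,(x0,y0,x1,y1),amin=150):
        m=np.zeros(im.shape[:2],np.uint8);cv2.drawContours(m,[k.reshape(-1,1,2)],-1,255,-1);d=cv2.distanceTransform(m,2,5);_,mx,_,loc=cv2.minMaxLoc(d)
        print(a,k.mean(0).round(),*fit(c,k,zt),'insc',loc,round(mx,1),onz(c,[loc],zt).round(4))
    return im,c,(x0,y0,x1,y1)
E
python3 -m crank '.036 0 .01 0 0 0;.036 0 .01 0 0 0;.036 0 .01 0 0 0' -0.6; python3 - <<'E'
from h import *
im,c,(a,b,d,e)=look('wJ',[.447,.167,.008],.012)
goto([.446,.167,.06],80)
E
```

```text
time: 14.8
ee_pos: [0.4264, 0.1681, 0.1555]
tcp_rot: [-90.1, -0.0, 88.6]
wrist_force: [1.0, -0.1, -0.4]
opening: 0.0683
2048.5 [276. 213.] [0.4441 0.1672] [0.063  0.0337] -9.6 insc (277, 205) 18.0 [[0.435  0.1687 0.012 ]]
shift [-0.0001  0.0954 -0.0193] rv [0.0006 0.1489 0.    ] deg 8.5
```

```bash
python3 -m crank '0 .04 -.0175 0 .14 0;0 .08 -.0175 0 .142 0;0 .11 -.0175 0 .142 0;0 .13 -.0175 0 .142 0;0 .1425 -.0175 0 .142 0;0 .1425 -.0175 0 .142 0'; python3 -m crank '0 0 0 0 0 0;0 0 0 0 0 0;0 0 0 0 0 0;0 0 0 0 0 0;0 0 0 0 0 0;0 0 0 0 0 0' 1 40; python3 -m crank '0 -.03 0 0 0 0;0 -.07 0 0 0 0;0 -.11 0 0 0 0;0 -.127 0 0 0 0;0 -.127 0 0 0 0;0 -.127 0 0 0 0'; python3 - <<'E'
from h import *
goto([.616,.166,.14],88.5)
E
```

```text
time: 15.45
ee_pos: [0.4433, 0.1663, 0.0111]
tcp_rot: [-89.9, 0.1, 80.3]
wrist_force: [-0.1, -0.4, 0.2]
opening: 0.0681
time: 16.05
ee_pos: [0.4449, 0.1675, 0.0141]
tcp_rot: [-90.1, -0.1, 80.4]
wrist_force: [-1.1, -1.0, 7.4]
opening: 0.0327
time: 16.65
ee_pos: [0.4439, 0.1672, 0.1392]
tcp_rot: [-90.0, -0.0, 80.4]
wrist_force: [-0.1, -0.6, -1.1]
opening: 0.0328
shift [ 0.0276 -0.0008 -0.1699] rv [ 2.00e-04 -1.42e-01  1.00e-04] deg 8.1
```

```bash
python3 -m crank '.007 0 -.04 0 -.07 0;.014 0 -.08 0 -.142 0;.02 0 -.12 0 -.142 0;.0255 0 -.165 0 -.142 0;.0255 0 -.17 0 -.142 0;.0255 0 -.17 0 -.142 0;.0255 0 -.17 0 -.142 0' 1 60; python3 - <<'E'
from h import *
goto([.616,.164,.0245],88.5)
E
```

```text
time: 17.35
ee_pos: [0.6146, 0.1638, 0.1385]
tcp_rot: [-89.9, 0.0, 88.5]
wrist_force: [0.1, 0.5, -0.8]
opening: 0.0323
shift [ 0.0003  0.114  -0.0016] rv [-0.0021 -0.     -0.0005] deg 0.1
```

Lowering key2, releasing it with a small opening, then going over key3.

```bash
python3 -m crank '0 .03 -.001 0 0 0;0 .06 -.001 0 0 0;0 .085 -.001 0 0 0;0 .1 -.001 0 0 0;0 .11 -.001 0 0 0;0 .114 -.001 0 0 0;0 .114 -.001 0 0 0'; python3 -m crank '0 0 0 0 0 0;0 0 0 0 0 0;0 0 0 0 0 0' -0.02; python3 -m crank '0 -.02 0 0 0 0;0 -.06 0 0 0 0;0 -.11 0 0 0 0;-.03 -.13 .04 0 0 0;-.06 -.13 .09 0 0 0;-.09 -.13 .14 0 0 0;-.106 -.13 .19 0 0 0;-.106 -.13 .19 0 0 0'; python3 -m crank '0 0 0 0 0 0' -0.6;  python3 - <<'E'
from h import *
im,c,(a,b,d,e)=look('wK',[.437,.058,.006],.010)
cv2.imwrite('pics/m5.png',cv2.resize(im[100:400,150:410],None,fx=2,fy=2))
p,r=tool(); print(p)
E
```

```text
time: 18.05
ee_pos: [0.6168, 0.1625, 0.0263]
tcp_rot: [-90.1, 0.1, 88.4]
wrist_force: [0.5, -8.2, -0.8]
opening: 0.0322
time: 18.35
ee_pos: [0.6171, 0.1582, 0.0268]
tcp_rot: [-90.1, 0.5, 88.2]
wrist_force: [-0.6, -31.7, 3.6]
opening: 0.0434
time: 19.15
ee_pos: [0.4212, 0.0619, 0.1569]
tcp_rot: [-90.1, -0.0, 88.5]
wrist_force: [1.8, 0.7, 1.4]
opening: 0.0433
time: 19.25
ee_pos: [0.4222, 0.0622, 0.1574]
tcp_rot: [-90.2, -0.0, 88.5]
wrist_force: [0.8, 0.4, 0.6]
opening: 0.0569
179.5 [271. 232.] [0.4607 0.0563] [0.0209 0.0115] -8.8 insc (271, 231) 6.0 [[0.4591 0.0562 0.01  ]]
[0.42369726 0.06267665 0.15725375]
```

View pics/m5.png

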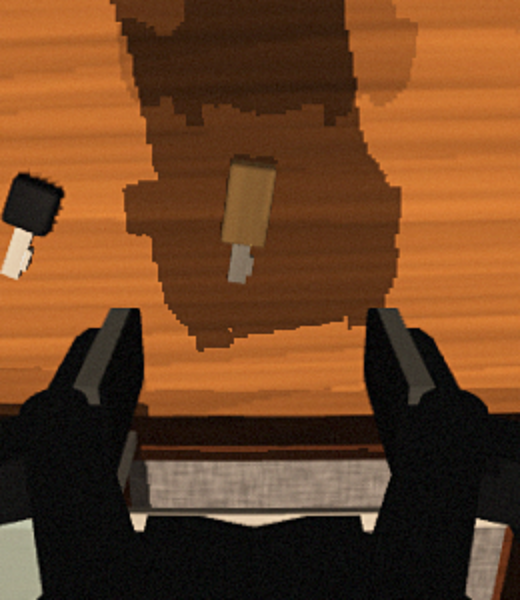

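Key3's tag centre is at about (274,201), its blade is at (271,232), and key1 sits to the left. The key2 release gave −32 N sideways because a finger back met the left wall. I'll keep more distance from walls from now on.

```bash
python3 - <<'E'
from h import *
im,c=load('wK')
P=onz(c,[(274,201.5),(270,233)],.011);print(P.round(4),np.degrees(np.arctan2(*(P[1]-P[0])[[1,0]])))
Q=P[0];goto([Q[0],Q[1],.013],82)
E
```

```text
[[0.4285 0.0601 0.011 ]
 [0.4608 0.0552 0.011 ]] -8.597095395331122
shift [-0.0026  0.1443 -0.0043] rv [0.004  0.1129 0.001 ] deg 6.5
```

```bash
python3 -m crank '-.003 .04 -.004 0 .113 0;-.003 .08 -.004 0 .113 0;-.003 .11 -.004 0 .113 0;-.003 .13 -.004 0 .113 0;-.003 .143 -.004 0 .113 0;-.003 .143 -.004 0 .113 0'; python3 -m crank '0 0 0 0 0 0;0 0 0 0 0 0;0 0 0 0 0 0;0 0 0 0 0 0;0 0 0 0 0 0;0 0 0 0 0 0' 1 40; python3 -m crank '0 -.03 0 0 0 0;0 -.07 0 0 0 0;0 -.11 0 0 0 0;0 -.127 0 0 0 0;0 -.127 0 0 0 0;0 -.127 0 0 0 0'; python3 - <<'E'
from h import *
goto([.608,.081,.14],88.5)
E
```

```text
time: 19.9
ee_pos: [0.4277, 0.0599, 0.0114]
tcp_rot: [-89.9, 0.0, 82.0]
wrist_force: [-0.3, 0.1, 0.2]
opening: 0.0684
time: 20.5
ee_pos: [0.4288, 0.0599, 0.0138]
tcp_rot: [-90.1, -0.0, 82.0]
wrist_force: [-1.0, -0.2, 5.7]
opening: 0.021
time: 21.1
ee_pos: [0.428, 0.0597, 0.1391]
tcp_rot: [-90.0, -0.0, 82.0]
wrist_force: [-0.9, 0.1, -1.5]
opening: 0.0207
shift [ 0.0461 -0.0008 -0.1753] rv [ 0.0002 -0.1132  0.    ] deg 6.5
```

```bash
python3 -m crank '.012 0 -.04 0 -.07 0;.024 0 -.08 0 -.113 0;.035 0 -.12 0 -.113 0;.046 0 -.16 0 -.113 0;.046 0 -.1755 0 -.113 0;.046 0 -.1755 0 -.113 0;.046 0 -.1755 0 -.113 0' 1 60; python3 - <<'E'
from h import *
im,c=shot('wrist','wL'); cv2.imwrite('pics/m6.png',im[20:380,60:500])
goto([.608,.081,.0245],88.5)
E
```

```text
time: 21.8
ee_pos: [0.6071, 0.0808, 0.1377]
tcp_rot: [-89.8, 0.0, 88.5]
wrist_force: [-0.4, -0.3, -0.4]
opening: 0.0199
shift [ 0.0002  0.1139 -0.0013] rv [-0.0022 -0.0002 -0.0003] deg 0.1
```

View pics/m6.png

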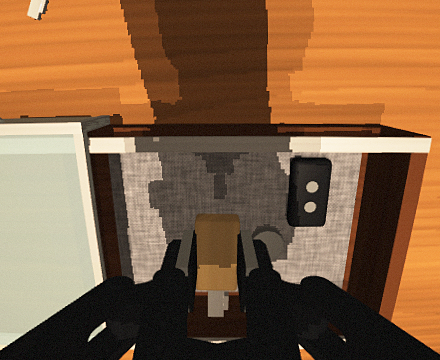

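Key2 lies in the bay at crop (308,192), key4 at (270,243), and key3 is held between them with room to spare.

```bash
python3 -m crank '0 .03 -.001 0 0 0;0 .06 -.001 0 0 0;0 .085 -.001 0 0 0;0 .1 -.001 0 0 0;0 .11 -.001 0 0 0;0 .1145 -.001 0 0 0;0 .1145 -.001 0 0 0'; python3 -m crank '0 0 0 0 0 0;0 0 0 0 0 0;0 0 0 0 0 0' 0.25; python3 -m crank '0 -.02 0 0 0 0;0 -.06 0 0 0 0;0 -.11 0 0 0 0;-.04 -.13 .04 0 0 0;-.08 -.13 .09 0 0 0;-.11 -.13 .14 0 0 0;-.132 -.13 .182 0 0 0;-.132 -.13 .182 0 0 0'; python3 -m crank '0 0 0 0 0 0' -0.6;  python3 - <<'E'
from h import *
im,c,(a,b,d,e)=look('wM',[.437,-.05,.006],.009)
cv2.imwrite('pics/m7.png',cv2.resize(im[100:400,150:410],None,fx=2,fy=2))
p,r=tool(); print(p)
E
```

```text
time: 22.55
ee_pos: [0.6092, 0.0809, 0.0254]
tcp_rot: [-90.0, -0.0, 88.5]
wrist_force: [0.3, -0.3, -1.4]
opening: 0.0197
time: 22.85
ee_pos: [0.6096, 0.081, 0.0258]
tcp_rot: [-90.1, -0.0, 88.5]
wrist_force: [0.2, -0.2, -0.8]
opening: 0.0319
time: 23.65
ee_pos: [0.4213, -0.0473, 0.1556]
tcp_rot: [-90.0, 0.0, 88.4]
wrist_force: [0.9, -0.8, 0.0]
opening: 0.0317
time: 23.75
ee_pos: [0.4216, -0.0475, 0.1561]
tcp_rot: [-90.1, 0.0, 88.4]
wrist_force: [1.1, -1.0, -0.4]
opening: 0.0453
859.0 [274. 212.] [ 0.4407 -0.0511] [0.0541 0.0241] -25.3 insc (279, 201) 12.4 [[ 0.4275 -0.045   0.009 ]]
[ 0.42321222 -0.04695116  0.15604004]
```

View pics/m7.png

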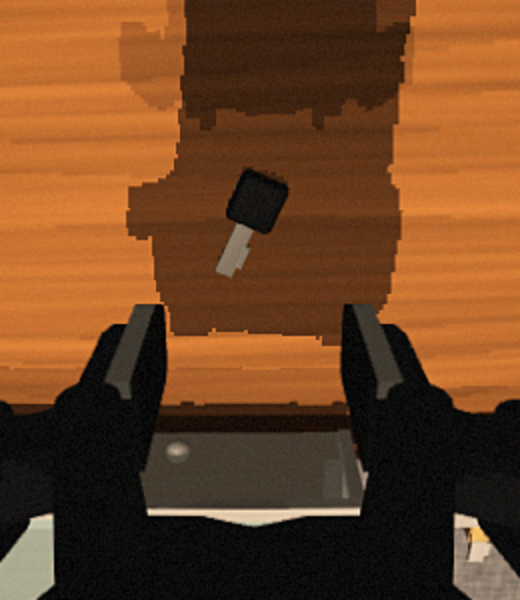

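Key1's head centre is at (279,201), with its blade at −25°.

```bash
python3 - <<'E'
from h import *
goto([.4275,-.045,.013],65)
E
python3 -m crank '0 0 0 0 0 0;0 0 0 0 0 0' -0.6
```

```text
shift [ 0.0021  0.143  -0.0039] rv [2.400e-03 4.082e-01 3.000e-04] deg 23.4
time: 24.0
ee_pos: [0.4245, -0.0459, 0.155]
tcp_rot: [-90.0, -0.0, 88.5]
wrist_force: [-0.1, -0.5, -0.7]
opening: 0.0681
```

```bash
python3 -m crank '.001 .03 -.0035 0 .14 0;.001 .06 -.0035 0 .28 0;.001 .09 -.0035 0 .41 0;.001 .11 -.0035 0 .41 0;.001 .13 -.0035 0 .41 0;.001 .142 -.0035 0 .41 0;.001 .142 -.0035 0 .41 0'; python3 -m crank '0 0 0 0 0 0;0 0 0 0 0 0;0 0 0 0 0 0;0 0 0 0 0 0;0 0 0 0 0 0;0 0 0 0 0 0' 1 40; python3 -m crank '0 -.03 0 0 0 0;0 -.07 0 0 0 0;0 -.11 0 0 0 0;0 -.127 0 0 0 0;0 -.127 0 0 0 0;0 -.127 0 0 0 0'; python3 - <<'E'
from h import *
goto([.662,.042,.14],88.5)
E
```

```text
time: 24.7
ee_pos: [0.4266, -0.0449, 0.0114]
tcp_rot: [-89.8, 0.1, 65.0]
wrist_force: [0.4, -0.2, -0.3]
opening: 0.0686
time: 25.3
ee_pos: [0.428, -0.0454, 0.0141]
tcp_rot: [-90.1, -0.0, 65.0]
wrist_force: [0.0, 0.6, 6.0]
opening: 0.0227
time: 25.9
ee_pos: [0.4273, -0.0454, 0.1396]
tcp_rot: [-90.0, 0.0, 65.0]
wrist_force: [0.2, -0.5, -0.9]
opening: 0.0225
shift [ 0.1784 -0.0004 -0.1758] rv [ 0.     -0.4102 -0.    ] deg 23.5
```

```bash
python3 -m crank '.035 0 -.035 0 -.1 0;.07 0 -.07 0 -.2 0;.105 0 -.105 0 -.3 0;.14 0 -.14 0 -.41 0;.175 0 -.17 0 -.41 0;.186 0 -.185 0 -.41 0;.186 0 -.185 0 -.41 0;.186 0 -.185 0 -.41 0' 1 60; python3 - <<'E'
from h import *
im,c=shot('wrist','wN'); cv2.imwrite('pics/m8.png',im[20:380,60:500])
goto([.674,.045,.0245],88.5)
E
```

```text
time: 26.7
ee_pos: [0.6727, 0.045, 0.1377]
tcp_rot: [-89.8, 0.0, 88.5]
wrist_force: [-1.0, 0.5, -1.0]
opening: 0.0219
shift [ 0.0003  0.1141 -0.0018] rv [-0.0025 -0.0002 -0.0003] deg 0.1
```

View pics/m8.png

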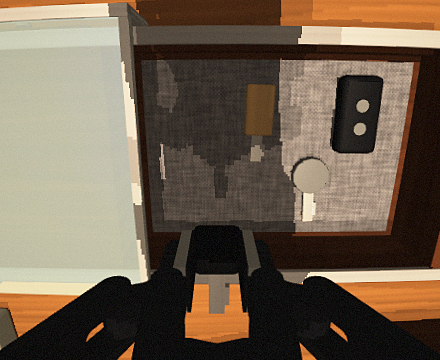

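Keys 2, 3 and 4 lie flat in the bay, and key1 is held over its free slot clear of the door's edge.

```bash
python3 -m crank '0 .03 -.001 0 0 0;0 .06 -.001 0 0 0;0 .085 -.001 0 0 0;0 .1 -.001 0 0 0;0 .11 -.001 0 0 0;0 .1145 -.001 0 0 0;0 .1145 -.001 0 0 0'; python3 -m crank '0 0 0 0 0 0;0 0 0 0 0 0;0 0 0 0 0 0' 0.25; python3 -m crank '0 -.02 0 0 0 0;0 -.06 0 0 0 0;0 -.11 0 0 0 0;0 -.15 0 0 0 0;-.04 -.15 0 0 0 0;-.08 -.15 .01 0 0 0;-.12 -.15 .02 0 0 0;-.17 -.15 .028 0 0 0'; python3 -m crank '0 0 0 0 0 0;0 0 0 0 0 0' -0.6;  python3 - <<'E'
from h import *
im,c=shot('wrist','wO'); goto([.646,-.126,.097],90)
a,ca=load('wN'); print(proj(ca,[[.43,-.045,.005],[.42,.27,.005]]))
E
```

```text
time: 27.45
ee_pos: [0.6747, 0.0452, 0.0262]
tcp_rot: [-90.1, -0.0, 88.5]
wrist_force: [0.7, 0.9, -0.2]
opening: 0.022
time: 27.75
ee_pos: [0.6757, 0.0473, 0.028]
tcp_rot: [-90.2, -0.2, 88.6]
wrist_force: [-0.8, 10.9, 3.9]
opening: 0.0319
time: 28.55
ee_pos: [0.6421, -0.1244, 0.1772]
tcp_rot: [-90.1, 0.0, 88.6]
wrist_force: [1.5, 0.2, 0.2]
opening: 0.032
time: 28.75
ee_pos: [0.6422, -0.1249, 0.1768]
tcp_rot: [-90.1, 0.0, 88.4]
wrist_force: [-0.7, 1.1, 0.2]
opening: 0.0603
shift [-0.0021  0.0796 -0.0035] rv [ 0.0015 -0.0272 -0.0002] deg 1.6
[[ 145.07472865 -112.50867504]
 [ 554.61328174 -114.5679212 ]]
```

```bash
python3 - <<'E'
from h import *
im,c=shot('top','t1'); w,_=load('wO')
cv2.imwrite('pics/m9.png',np.hstack([cv2.resize(im[130:270,190:330],(420,420),interpolation=2),w[:,180:]]))
E
```

```text
(no output)
```

View pics/m9.png

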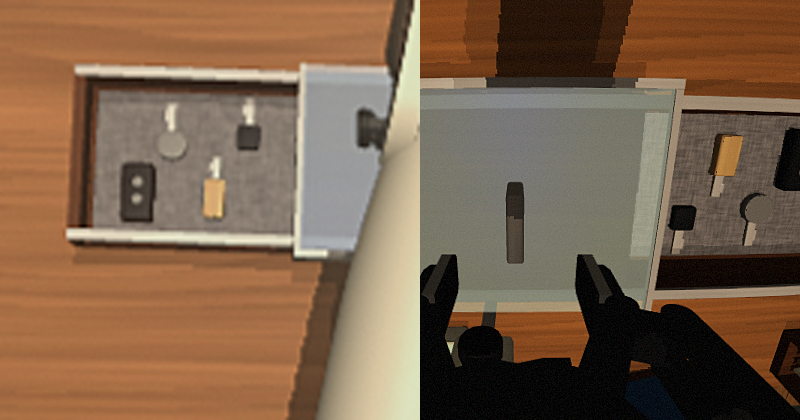

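All four keys lie flat inside the bay, as seen in both the top crop and the wrist view, so I'm closing the door.

```bash
python3 -m crank '-.001 .03 -.0035 0 0 0;-.001 .055 -.0035 0 0 0;-.001 .07 -.0035 0 0 0;-.001 .079 -.0035 0 0 0;-.001 .079 -.0035 0 0 0'; python3 -m crank '0 0 0 0 0 0;0 0 0 0 0 0;0 0 0 0 0 0;0 0 0 0 0 0;0 0 0 0 0 0' 1 40; python3 -m crank '.01 0 0 0 0 0;.03 0 0 0 0 0;.06 0 0 0 0 0;.09 0 0 0 0 0;.12 0 0 0 0 0;.15 0 0 0 0 0;.175 0 0 0 0 0;.19 0 0 0 0 0';python3 -m crank '.008 0 0 0 0 0;.016 0 0 0 0 0;.024 0 0 0 0 0;.03 0 0 0 0 0;.03 0 0 0 0 0'
```

```text
time: 29.35
ee_pos: [0.6455, -0.1239, 0.0957]
tcp_rot: [-89.9, -0.0, 88.5]
wrist_force: [-0.1, -0.5, -0.9]
opening: 0.0686
time: 29.85
ee_pos: [0.646, -0.1248, 0.0974]
tcp_rot: [-90.1, 0.0, 88.5]
wrist_force: [-0.8, -0.8, 4.2]
opening: 0.0117
time: 30.65
ee_pos: [0.6505, 0.0672, 0.0974]
tcp_rot: [-90.0, 0.0, 88.6]
wrist_force: [-2.0, -2.2, 5.8]
opening: 0.0113
time: 31.15
ee_pos: [0.6512, 0.0965, 0.0974]
tcp_rot: [-90.0, -0.0, 88.6]
wrist_force: [-3.6, 1.9, 6.4]
opening: 0.0118
```

```bash
python3 -m crank '.003 0 0 0 0 0;.006 0 0 0 0 0;.008 0 0 0 0 0;.008 0 0 0 0 0;.008 0 0 0 0 0'
```

```text
time: 31.65
ee_pos: [0.6513, 0.0988, 0.0974]
tcp_rot: [-90.0, 0.4, 88.3]
wrist_force: [-5.1, -24.8, 8.6]
opening: 0.0112
```

```bash
python3 -m crank '-.005 0 0 0 0 0;-.005 0 0 0 0 0;-.005 0 0 0 0 0;-.005 0 0 0 0 0;-.005 0 0 0 0 0' -0.6;python3 -m crank '-.005 -.03 0 0 0 0;-.005 -.08 0 0 0 0;-.005 -.13 0 0 0 0;-.005 -.15 .05 0 0 0;-.005 -.15 .1 0 0 0;-.04 -.15 .14 0 0 0;-.08 -.15 .15 0 0 0;-.12 -.15 .15 0 0 0'; python3 - <<'E'
from h import *
im,c=shot('wrist','wP'); goto([.49,-.39,.22],90)
E
```

```text
time: 32.15
ee_pos: [0.6515, 0.0988, 0.0964]
tcp_rot: [-90.0, -0.0, 88.5]
wrist_force: [-0.3, -0.2, -0.5]
opening: 0.0682
time: 32.95
ee_pos: [0.4966, -0.0181, 0.2477]
tcp_rot: [-90.1, -0.0, 88.6]
wrist_force: [0.5, -0.3, -0.9]
opening: 0.0682
shift [-0.3672  0.0282 -0.0028] rv [ 0.0017 -0.0273 -0.0022] deg 1.6
```

```bash
python3 -m crank '-.04 0 .02 -.14 0 0;-.08 0 .05 -.28 0 0;-.08 0 .08 -.42 0 0;-.08 0 .08 -.56 0 0;-.08 0 .08 -.7 0 0;-.08 0 .08 -.7 0 0;-.08 0 .08 -.7 0 0;-.08 0 .08 -.7 0 0';  python3 - <<'E'
from h import *
print(*tool()); im,c=shot('wrist','wQ'); print(proj(c,[[.72,-.15,.135]]))
E
python3 -m crank '-.05 0 0 0 0 0;-.1 0 0 0 0 0;-.1 0 0 0 0 0;-.1 0 0 0 0 0;-.1 0 0 0 0 0'; python3 - <<'E'
from h import *
im,c=shot('wrist','wR'); print(proj(c,[[.72,-.15,.135]]))
for f in ('wQ','wR'):
    im,c=load(f); g=cv2.cvtColor(im,cv2.COLOR_BGR2GRAY); h=cv2.cvtColor(im,cv2.COLOR_BGR2HSV)
    m=((h[:,:,1]<60)&(h[:,:,2]>110)).astype(np.uint8)*255
    for k in cv2.findContours(m,cv2.RETR_EXTERNAL,cv2.CHAIN_APPROX_NONE)[0]:
        if cv2.contourArea(k)>150: print(f,'white',cv2.boundingRect(k),cv2.contourArea(k))
    u=proj(c,[[.72,-.15,.135]])[0].astype(int);x0,y0=max(u[0]-50,0),max(u[1]-50,0)
    d=(g[y0:y0+100,x0:x0+100]<45).astype(np.uint8)*255
    for k in cv2.findContours(d,cv2.RETR_LIST,cv2.CHAIN_APPROX_NONE)[0]:
        if cv2.contourArea(k)>80: print(f,'dark',np.array(cv2.boundingRect(k))+[x0,y0,0,0],cv2.contourArea(k),k.reshape(-1,2).mean(0)+[x0,y0])
a=load('wQ')[0];b=load('wR')[0]; cv2.imwrite('pics/m10.png',np.hstack([a[:,140:540],b[:,100:500]]))
E
```

```text
time: 33.8
ee_pos: [0.4288, -0.1019, 0.2511]
tcp_rot: [-129.2, -0.2, 88.7]
wrist_force: [0.5, 0.7, 0.1]
opening: 0.0684
[ 0.42880615 -0.10189689  0.25108431] Rotation.from_matrix(array([[ 0.02299492,  0.63220077, -0.77446331],
                            [ 0.99972677, -0.01128821,  0.02046866],
                            [ 0.004198  , -0.77472238, -0.63228761]]))
[[248.26834491 269.94705763]]
time: 34.35
ee_pos: [0.4272, -0.2012, 0.2511]
tcp_rot: [-129.3, -0.2, 88.8]
wrist_force: [-0.1, 0.6, -0.1]
opening: 0.0681
[[314.21260856 269.35181238]]
wQ white (405, 400, 48, 20) 716.5
wQ white (0, 330, 51, 11) 252.5
wQ white (157, 237, 84, 22) 1497.0
wQ white (331, 164, 213, 76) 10470.0
wQ dark [236 260  22  22] 344.0 [246.67741935 270.25806452]
wQ dark [198 257  12  62] 486.5 [202.03759398 285.89473684]
wR white (393, 401, 27, 19) 312.5
wR white (424, 400, 29, 20) 383.0
wR white (298, 286, 28, 7) 152.0
wR white (196, 237, 19, 22) 225.0
wR white (222, 236, 64, 23) 1221.0
wR white (5, 171, 47, 25) 678.0
wR white (394, 164, 166, 75) 8213.0
wR dark [302 259  22  23] 338.5 [311.6984127  269.96825397]
wR dark [344 257  20  62] 848.0 [353.89855072 288.45652174]
```

```bash
python3 - <<'E'
from h import *
ia,a=load('wQ');ib,b=load('wR')
p,g=tri(a,(246.7,270.3),b,(311.7,270.0));print('lens',p.round(4),g, onz(a,[(246.7,270.3)],.135),onz(b,[(311.7,270.)],.135))
# door line check: handle & receiver with case yaw
r=R.from_euler('xyz',[-90,0,90],degrees=True); goto([.49,-.37,.22],90)
E
```

```text
lens [ 0.7266 -0.1532  0.1332] 0.0004209191400870544 [[ 0.721392   -0.15250674  0.135     ]] [[ 0.72253288 -0.15357407  0.135     ]]
shift [-0.1681  0.0653 -0.032 ] rv [ 0.6859 -0.0211 -0.0032] deg 39.3
```

View pics/m10.png

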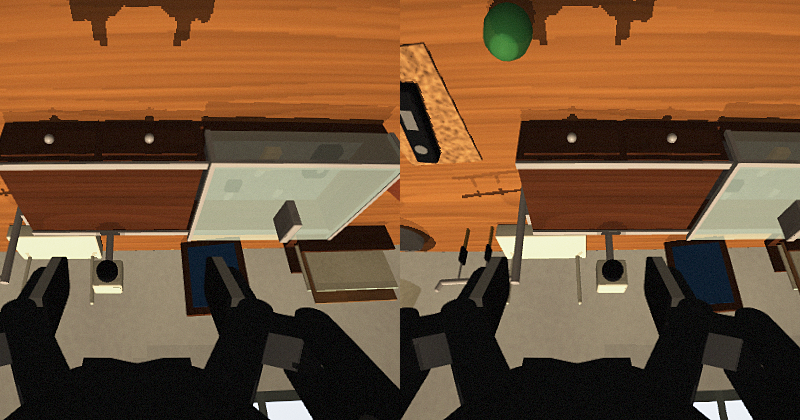

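The crop shows both receiver views, with the lens at full-picture (247,270) and (312,270). It triangulates to (0.725, −0.153, 0.134), which matches the 135 mm height given.

```bash
python3 -m crank '-.04 0 0 .14 0 0;-.08 0 0 .28 0 0;-.12 .02 0 .42 0 0;-.15 .04 -.02 .56 0 0;-.168 .065 -.032 .686 -.02 0;-.168 .065 -.032 .686 -.02 0;-.168 .065 -.032 .686 -.02 0;-.168 .065 -.032 .686 -.02 0';  cat >> h.py <<'E'
def remote(name):
    im,c=shot('wrist',name); u=proj(c,[[.54,-.403,.02]])[0].astype(int); g=im.max(2)
    y0,x0=max(u[1]-110,0),max(u[0]-130,0)
    m=(g[y0:min(u[1]+90,262 if False else 420),x0:u[0]+130]<60).astype(np.uint8)*255
    m=cv2.morphologyEx(m,cv2.MORPH_CLOSE,np.ones((5,5)))
    for k in cv2.findContours(m,cv2.RETR_EXTERNAL,cv2.CHAIN_APPROX_NONE)[0]:
        if cv2.contourArea(k)>600:
            k=k.reshape(-1,2)+[x0,y0]; print(len(k),k.mean(0).round(),cv2.boundingRect(k.astype(np.int32)),*fit(c,k,.022))
    return im,c
E
python3 - <<'E'
from h import *
print(tool()[0]); im,c=remote('wS'); print(proj(c,[[.54,-.403,.02]]))
E
python3 -m crank '0 .02 .05 0 0 0;0 .04 .05 0 0 0;0 .04 .05 0 0 0;0 .04 .05 0 0 0';python3 - <<'E'
from h import *
print(tool()[0]); im,c=remote('wT')
E
```

```text
time: 35.2
ee_pos: [0.491, -0.3696, 0.2169]
tcp_rot: [-89.8, -0.0, 90.0]
wrist_force: [-0.5, -0.1, 0.4]
opening: 0.0681
[ 0.49100422 -0.36958408  0.21693329]
215 [178. 293.] (133, 257, 77, 58) [ 0.6384 -0.487 ] [0.1297 0.0641] -43.8
258 [362. 273.] (341, 225, 36, 90) [ 0.6004 -0.2638] [0.1223 0.0454] -0.5
245 [247. 221.] (230, 171, 37, 102) [ 0.5376 -0.4054] [0.1239 0.0348] -8.2
242 [313. 129.] (286, 115, 62, 35) [ 0.4289 -0.328 ] [0.0667 0.0286] -71.5
[[247.12294899 225.07892826]]
time: 35.65
ee_pos: [0.4389, -0.3705, 0.1824]
tcp_rot: [-90.2, 0.3, 89.8]
wrist_force: [0.0, 0.1, 0.5]
opening: 0.0683
[ 0.43887843 -0.37053842  0.18244551]
555 [321. 339.] (214, 257, 163, 112) [ 0.5889 -0.3485] [0.1552 0.2017] 89.8
373 [167. 324.] (117, 257, 92, 112) [ 0.5912 -0.5094] [0.1695 0.1169] -4.8
247 [248. 273.] (230, 220, 38, 106) [ 0.5351 -0.4026] [0.1301 0.0305] -8.4
```

```bash
python3 - <<'E'
from h import *
ia,a=load('wS');ib,b=load('wT'); print(tri(a,(248,221),b,(248.5,273)))
goto([.51,-.405,.16],82)
E
```

```text
(array([ 0.54061217, -0.40344926,  0.00499625]), np.float64(0.00022327200206974078))
shift [-0.0338  0.0229 -0.0706] rv [ 0.0037  0.1359 -0.0049] deg 7.8
```

```bash
python3 -m crank '-.034 .022 -.04 0 .068 0;-.034 .022 -.07 0 .136 0;-.034 .022 -.07 0 .136 0;-.034 .022 -.07 0 .136 0;-.034 .022 -.07 0 .136 0';python3 - <<'E'
from h import *
print(tool()[0]); im,c=shot('wrist','wU'); P=np.array([.54,-.404,.022]); d=np.array([np.cos(np.radians(-8.2)),np.sin(np.radians(-8.2)),0]);n=np.array([-d[1],d[0],0])
print('expect',proj(c,[P,P+.06*d,P-.06*d,P+.015*n,P-.015*n]).round())
g=im.max(2); 
# profile across the remote at three stations, along its length at the middle
for s in (-.03,0,.03):
    w=np.arange(-.035,.0351,.001);uv=proj(c,[P+s*d+t*n for t in w]).round().astype(int);v=g[uv[:,1],uv[:,0]];q=w[v<60];print(s,q.min(),q.max(),v[::3])
for t in (-.009,.010):
    w=np.arange(-.09,.0901,.001);uv=proj(c,[P+s*d+t*n for s in w]).round().astype(int);v=g[uv[:,1],uv[:,0]];q=w[v<60];print('len',t,q.min(),q.max(),v[::5])
E
```

```text
time: 36.2
ee_pos: [0.509, -0.4053, 0.1587]
tcp_rot: [-90.1, 0.2, 82.0]
wrist_force: [-0.5, 0.2, 0.4]
opening: 0.0682
[ 0.50896664 -0.40531511  0.15872819]
expect [[283. 229.]
 [282. 285.]
 [283. 166.]
 [299. 230.]
 [267. 229.]]
-0.03 -0.014999999999999986 0.015000000000000041 [102 130 123 106 101 119 128  10  22  21  87  80  88  80  67  19  11 140
 103 112 114  94 112 112]
0 -0.014999999999999986 0.01400000000000004 [ 92  68 104 108 114 124 118   1  28  17  21  21  19  25  20  22  12 128
 116 103  82  97  84  86]
0.03 -0.013999999999999985 0.01400000000000004 [229 232 220 240  97  84  80   0  24  18  81  81  83  81  78  16   4 113
 109 108 129 128 113 112]
len -0.009 -0.07199999999999998 0.058000000000000135 [203 203 209 182  60  54   9  21  25  23  25  19  20  17  23  20  15  14
  16  22  23  22  16  16  17   6  19  18  35  32 255 232 224 194 194 199
 190]
len 0.01 -0.07699999999999999 0.059000000000000136 [ 81  86  76  62 120  63  13  18  28  22  19  23  19  19  16  25  19  20
  22  15  17  14  17  14  16  15  20  23  16  17 189 209 216 197 203 196
 210]
```

```bash
python3 - <<'E'
from h import *
goto([.539,-.404,.017],81.8)
E
```

```text
shift [ 0.006   0.1418 -0.0296] rv [ 0.0011  0.0037 -0.0031] deg 0.3
```

```bash
python3 -m crank '.0055 .03 -.0295 0 .004 0;.0055 .07 -.0295 0 .004 0;.0055 .1 -.0295 0 .004 0;.0055 .12 -.0295 0 .004 0;.0055 .134 -.0295 0 .004 0;.0055 .141 -.0295 0 .004 0;.0055 .141 -.0295 0 .004 0'; python3 -m crank '0 0 0 0 0 0;0 0 0 0 0 0;0 0 0 0 0 0;0 0 0 0 0 0;0 0 0 0 0 0;0 0 0 0 0 0' 1 80; python3 -m crank '0 -.03 0 0 0 0;0 -.07 0 0 0 0;0 -.11 0 0 0 0;0 -.16 0 0 0 0;0 -.183 0 0 0 0;0 -.183 0 0 0 0;0 -.183 0 0 0 0'; python3 - <<'E'
from h import *
goto([.572,-.149,.20],88.4)
shot('wrist','wV')
E
```

```text
time: 36.95
ee_pos: [0.5385, -0.4044, 0.0163]
tcp_rot: [-90.0, 0.1, 81.7]
wrist_force: [0.3, -0.2, 0.1]
opening: 0.0683
time: 37.55
ee_pos: [0.5394, -0.4048, 0.0177]
tcp_rot: [-90.1, 0.2, 81.7]
wrist_force: [-1.2, 0.4, 6.6]
opening: 0.0283
time: 38.25
ee_pos: [0.5391, -0.4041, 0.1992]
tcp_rot: [-90.0, 0.1, 81.8]
wrist_force: [0.4, -1.1, -1.2]
opening: 0.028
shift [ 0.2572 -0.0014  0.004 ] rv [-1.00e-04 -1.16e-01 -2.30e-03] deg 6.6
```

```bash
python3 -m crank '.03 0 0 0 -.02 0;.07 0 .001 0 -.05 0;.11 0 .002 0 -.08 0;.15 0 .003 0 -.1 0;.19 0 .004 0 -.116 0;.225 0 .004 0 -.116 0;.25 0 .004 0 -.116 0;.257 0 .004 0 -.116 0'; python3 -m crank '0 .02 0 0 0 0;0 .04 0 0 0 0;0 .055 0 0 0 0;0 .062 0 0 0 0;0 .062 0 0 0 0;0 .062 0 0 0 0'; python3 - <<'E'
from h import *
goto([.572,-.149,.138],88.4)
im,c=shot('wrist','wX'); shot('side','s2'); shot('top','t2')
# nose expected and far/near edges
C,r=tool(); d=-r.as_matrix()[:,2]; n=r.as_matrix()[:,0]; P=C+np.array([0,0,-.0037+.010])
print('nose',C+d*.062,'dir',np.degrees(np.arctan2(d[1],d[0])),d[2])
g=im.max(2);w=np.arange(-.09,.08,.002)
uv=proj(c,[P+s*d for s in w]).round().astype(int);print('near end profile',[(round(s,3),int(g[y,x])) for s,(x,y) in zip(w,uv) if s<-.03 and 0<=y<420])
for s in (-.05,-.03):
    w2=np.arange(-.03,.0301,.001);uv=proj(c,[P+s*d+t*n for t in w2]).round().astype(int);v=g[uv[:,1],uv[:,0]];q=w2[v<45];print(s,q.min(),q.max())
E
```

```text
time: 39.1
ee_pos: [0.5714, -0.1466, 0.1968]
tcp_rot: [-89.8, 0.1, 88.5]
wrist_force: [0.2, 0.1, -1.1]
opening: 0.0282
time: 39.7
ee_pos: [0.5719, -0.1495, 0.1371]
tcp_rot: [-90.0, 0.1, 88.4]
wrist_force: [0.2, 0.3, 0.4]
opening: 0.0279
shift [ 0.0005 -0.0009 -0.0001] rv [-0.0003 -0.0004 -0.0021] deg 0.1
nose [ 0.63416765 -0.15117694  0.13763148] dir -1.6109046862768026 0.0006488473629073233
near end profile [(np.float64(-0.09), 92), (np.float64(-0.088), 93), (np.float64(-0.086), 89), (np.float64(-0.084), 99), (np.float64(-0.082), 91), (np.float64(-0.08), 96), (np.float64(-0.078), 96), (np.float64(-0.076), 83), (np.float64(-0.074), 105), (np.float64(-0.072), 100), (np.float64(-0.07), 97), (np.float64(-0.068), 77), (np.float64(-0.066), 99), (np.float64(-0.064), 101), (np.float64(-0.062), 100), (np.float64(-0.06), 17), (np.float64(-0.058), 15), (np.float64(-0.056), 12), (np.float64(-0.054), 23), (np.float64(-0.052), 24), (np.float64(-0.05), 10), (np.float64(-0.048), 23), (np.float64(-0.046), 24), (np.float64(-0.044), 19), (np.float64(-0.042), 19), (np.float64(-0.04), 12), (np.float64(-0.038), 18), (np.float64(-0.036), 10), (np.float64(-0.034), 35), (np.float64(-0.032), 73)]
-0.05 -0.026999999999999996 0.029000000000000054
-0.03 -0.013999999999999985 0.01400000000000004
```

The remote sits square in the grip: its near end is at −61 mm, it is centred sideways, and the beam line meets the lens within about 1 mm. Holding still now.

```bash
for i in 1 2 3 4; do python3 -m crank '0 0 0 0 0 0;0 0 0 0 0 0;0 0 0 0 0 0;0 0 0 0 0 0;0 0 0 0 0 0;0 0 0 0 0 0;0 0 0 0 0 0;0 0 0 0 0 0' | grep -E 'time|ee_pos|open|force'; done; python3 - <<'E'
from h import *
im,c=shot('wrist','wY'); t,_=shot('top','t3'); s,_=shot('side','s3'); a,_=load('wX'); b,_=load('s2')
print('wrist diff',cv2.absdiff(im,a)[200:330,200:350].mean(),'side diff',cv2.absdiff(s,b).mean())
cv2.imwrite('pics/m11.png',np.hstack([cv2.resize(s[110:210,210:330],(480,400),interpolation=2),im[130:420,150:430][:,:]if False else cv2.resize(im[120:400,170:394],(320,400))]))
goto([.5392,-.4043,.20],81.8)
E
```

```text
time: 40.65
ee_pos: [0.5718, -0.1492, 0.1366]
wrist_force: [1.2, -0.5, -0.9]
opening: 0.0282
time: 41.45
ee_pos: [0.5718, -0.1492, 0.1366]
wrist_force: [0.1, -0.6, -1.0]
opening: 0.0283
time: 42.25
ee_pos: [0.5718, -0.1492, 0.1366]
wrist_force: [-0.0, 0.9, -0.4]
opening: 0.0282
time: 43.05
ee_pos: [0.5718, -0.1492, 0.1366]
wrist_force: [0.8, 0.2, -1.0]
opening: 0.028
wrist diff 5.192752136752136 side diff 0.6510799319727891
shift [-0.256  -0.0629  0.0255] rv [-0.0007  0.1152 -0.002 ] deg 6.6
```

View pics/m11.png

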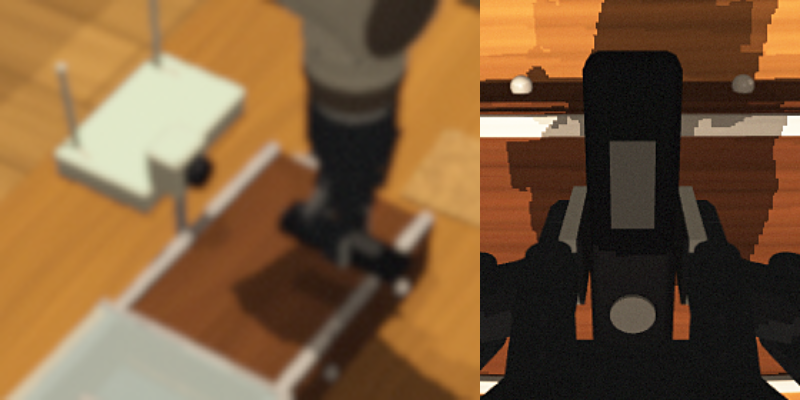

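The side crop shows the remote's nose at (290,215) on a line to the lens at (200,170). The wrist crop shows it seated squarely between the pads. The wrist-picture difference of 5 needs a quick check for slip.

```bash
python3 - <<'E'
from h import *
for f in('wX','wY'):
    im,c=load(f); C,r=tool(); d=-r.as_matrix()[:,2]; n=r.as_matrix()[:,0]; P=C+np.array([0,0,.0063]); g=cv2.GaussianBlur(im.max(2),(3,3),0)
    w=np.arange(-.09,-.035,.0005);uv=proj(c,[P+s*d+.012*n for s in w]).round().astype(int);v=g[uv[:,1],uv[:,0]];print(f,'near end',w[v<45].min(), 'exposure',im.mean())
    # remote's edges near the end
    h=proj(c,[P-.055*d])[0].astype(int); row=g[h[1],h[0]-60:h[0]+60]; q=np.where(row<45)[0]+h[0]-60; print(q.min(),q.max())
    m=(np.abs(im.astype(int).sum(2)-240)<60).astype(np.uint8)
a=load('wX')[0];b=load('wY')[0]
print(cv2.phaseCorrelate(a[160:290,240:315,1].astype(float),b[160:290,240:315,1].astype(float)), cv2.phaseCorrelate(a[100:160,100:500,1].astype(float),b[100:160,100:500,1].astype(float)))
E
```

```text
wX near end -0.05949999999999997 exposure 106.9407171201814
243 310
wY near end -0.05949999999999997 exposure 106.89277210884353
243 311
((0.5169233367146902, 0.6571405370252847), 0.9755663047026881) ((-0.20431908982664027, 0.23582366212358252), 0.8590714535117325)
```

Both views give the same edges, so there was no slip, and the hold lasted over 3 s. Now taking the remote back to its pad.

```bash
python3 -m crank '0 -.03 0 0 0 0;0 -.063 0 0 0 0;-.04 -.063 .004 0 .02 0;-.085 -.063 .009 0 .05 0;-.13 -.063 .014 0 .08 0;-.175 -.063 .018 0 .1 0;-.22 -.063 .022 0 .115 0;-.256 -.063 .0255 0 .115 0'; python3 -m crank '0 0 0 0 0 0;0 0 0 0 0 0'; python3 - <<'E'
from h import *
goto([.5392,-.4043,.018],81.8)
shot('top','t4'); im,c=shot('wrist','wZ'); C,r=tool(); d=-r.as_matrix()[:,2]; n=r.as_matrix()[:,0]; P=C+np.array([0,0,.0063]); g=cv2.GaussianBlur(im.max(2),(3,3),0)
w=np.arange(-.09,-.035,.0005);uv=proj(c,[P+s*d+.012*n for s in w]).round().astype(int);v=g[uv[:,1],uv[:,0]];print('near end',w[v<45].min())
E
```

```text
time: 44.0
ee_pos: [0.5385, -0.4067, 0.1999]
tcp_rot: [-90.0, 0.1, 81.7]
wrist_force: [1.2, 0.0, -1.0]
opening: 0.0281
time: 44.2
ee_pos: [0.5388, -0.405, 0.1995]
tcp_rot: [-89.9, 0.1, 81.7]
wrist_force: [0.6, 0.6, -0.8]
opening: 0.028
shift [ 0.001   0.1815 -0.0005] rv [-0.0012 -0.0015 -0.0014] deg 0.1
near end -0.05949999999999997
```

```bash
python3 -m crank '0 .04 0 0 0 0;0 .08 0 0 0 0;0 .12 0 0 0 0;0 .15 0 0 0 0;0 .17 0 0 0 0;0 .178 0 0 0 0;0 .1815 0 0 0 0;0 .1815 0 0 0 0'; python3 -m crank '0 0 0 0 0 0;0 0 0 0 0 0;0 0 0 0 0 0;0 0 0 0 0 0' -0.4;  python3 -m crank '0 -.02 0 0 0 0;0 -.06 0 0 0 0;0 -.11 0 0 0 0;0 -.142 .03 0 0 0;0 -.142 .03 0 0 0;0 -.142 .03 0 0 0'; python3 - <<'E'
from h import *
im,c=shot('wrist','x1'); P=np.array([.539,-.404,.022]); d=np.array([np.cos(np.radians(-8.2)),np.sin(np.radians(-8.2)),0]);n=np.array([-d[1],d[0],0]); g=im.max(2)
for s in (-.03,0,.03):
    w=np.arange(-.035,.0351,.001);uv=proj(c,[P+s*d+t*n for t in w]).round().astype(int);v=g[uv[:,1],uv[:,0]];q=w[v<60];print(s,q.min(),q.max())
w=np.arange(-.09,.0901,.001);uv=proj(c,[P+s*d+.01*n for s in w]).round().astype(int);v=g[uv[:,1],uv[:,0]];q=w[v<40];print('len',q.min(),q.max())
print(bot.get_obs()['ee_pos'])
E
```

```text
time: 45.1
ee_pos: [0.5396, -0.4044, 0.0196]
tcp_rot: [-90.0, 0.1, 81.8]
wrist_force: [0.3, -0.1, -1.1]
opening: 0.0279
time: 45.5
ee_pos: [0.5392, -0.4048, 0.0192]
tcp_rot: [-90.0, 0.1, 81.8]
wrist_force: [-0.6, -0.9, -0.4]
opening: 0.0594
time: 46.1
ee_pos: [0.5095, -0.4005, 0.1621]
tcp_rot: [-90.1, 0.2, 81.8]
wrist_force: [0.3, 0.4, -1.3]
opening: 0.0596
-0.03 -0.014999999999999986 0.01400000000000004
0 -0.014999999999999986 0.01400000000000004
0.03 -0.014999999999999986 0.01400000000000004
len -0.05999999999999997 0.06000000000000014
[ 0.50942031 -0.40014371  0.16044849]
```

```bash
python3 -m crank '0 -.05 .03 0 0 0;0 -.09 .07 0 0 0;0 -.09 .12 0 0 0;0 -.09 .16 0 0 0;0 -.09 .16 0 0 0;0 -.09 .16 0 0 0'; python3 - <<'E'
from h import *
im,c=shot('top','t5'); s,_=shot('side','s5')
cv2.imwrite('pics/final.png',np.vstack([cv2.resize(im[90:320,30:550],(780,345),interpolation=2),np.hstack([cv2.resize(s[130:280,170:370],(340,255)),cv2.resize(im[140:230,200:350],(425,255),interpolation=2)]+[np.zeros((255,15,3),np.uint8)])]))
E
```

```text
time: 46.75
ee_pos: [0.3506, -0.3771, 0.25]
tcp_rot: [-89.9, 0.1, 81.7]
wrist_force: [0.9, -0.2, -0.0]
opening: 0.0598
```

The viewer's limit is reached, so I'm checking the rest numerically.

```bash
python3 - <<'E'
from h import *
a,c=load('top0');b,_=load('t5')
# handle: template from top0 (door then at handle y=.067) matched in t5
t=a[168:191,260:271]; r=cv2.matchTemplate(b[150:210,210:380],t,cv2.TM_CCOEFF_NORMED);_,mx,_,l=cv2.minMaxLoc(r);u=(l[0]+210+5,l[1]+150+11);print('handle px',u,mx,onz(c,[u],.112).round(4))
d=cv2.absdiff(cv2.GaussianBlur(a,(3,3),0),cv2.GaussianBlur(b,(3,3),0)).max(2)
m=(d>45).astype(np.uint8)*255
for k in cv2.findContours(cv2.morphologyEx(m,cv2.MORPH_CLOSE,np.ones((5,5))),cv2.RETR_EXTERNAL,cv2.CHAIN_APPROX_NONE)[0]:
    if cv2.contourArea(k)>15: print(cv2.boundingRect(k),cv2.contourArea(k))
# door's left edge, wrist pic after release
w,cw=load('wP'); print('handle expected in wP',proj(cw,[[.651,.099,.118]]))
E
```

```text
handle px (254, 179) 0.8262200951576233 [[0.6499 0.0998 0.112 ]]
(0, 279, 288, 141) 23169.0
(276, 246, 260, 174) 24773.0
(195, 244, 13, 18) 84.5
(297, 243, 12, 17) 91.5
(264, 240, 8, 20) 73.0
(226, 239, 15, 21) 209.5
(253, 172, 4, 18) 42.0
(293, 151, 15, 66) 761.0
(213, 149, 15, 66) 739.0
handle expected in wP [[389.58197708 336.69047949]]
```

```bash
python3 -c "
from workcell import bot
print(bot.get_obs()['time'],bot.job_done())"
```

```text
the job is handed in; nothing more can be done
46.85 None
```

The job is done and handed in at 46.9 s on the robot's clock.

- **Keys:** I opened the door to its stop and laid keys 1, 2, 3 and 4 flat in the bay. There was no key 5. Both cameras showed all four keys inside before I closed the door.
- **Door:** I closed it onto its stop. The last top view puts the handle at y = 0.100, within 1 mm of where the stop was felt.
- **Remote:** I held it about 9 cm from the lens, level and aimed within about 1–2 mm of the lens centre by my own measurement, for over 3 s. It slipped no more than half a pixel during the hold. It is back on its pad, within about 1 mm of where it started.
- **Everything else:** Comparing the first and last top views, the only changes outside the area the arm and its shadow cover are the keys and the door. The egg lies inside that area. I last saw it in place before picking up the remote, and the arm only passed high above it after that.

**Problems:**
- **Touches:** A finger pushed the bay's left wall at about 32 N while releasing key 2, and probably the door's edge at about 11 N while releasing key 1. Both are below the 40 N limit.
- **Last picture:** The viewer refused my last picture because its limit was reached. The final door and scene checks are therefore numeric only.

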